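Hold the light box shutter at its balance point

TASK

Press the green start button fully down and let it spring back up, so that the lens light box begins its open-shutter reading. Then take the box's black hinged shutter flap by its orange bar and swing it up to its over-centre balance point, where it stands straight up above its hinge and would fall neither way, and hold it there: the program finishes with the gripper still gripping the bar and the flap still upright. Do not let the flap drop shut or go over backwards, and leave the other things on the worktop where they are.

Things in the scene. Friction and masses are not known exactly. Their poses are not given: they have to be found in the camera images.
- light_box: grey lens light box, fixed, 150 x 176 mm on plan, 61 mm high; a lens lies on its white window. Origin on the worktop, 35 mm behind its front face; x points from the front (bar side) to the back (hinge side), y along the hinge, z up. Turned by up to 0.35 rad either way. Behind the hinge stands a small stop bracket, 110 mm high
- flap (a joint): angle of the black shutter flap (150 mm along the hinge, 92 mm long, 8 mm thick, about 0.18 kg): 0 lying shut and level, where it starts; 1.571 straight up, its balance point; 2.3 fallen over backwards on the stop. The hinge runs freely, without spring and with hardly any friction, so the flap falls to whichever side it leans
- flap_bar (a point): middle of the flap's orange bar: round, 12 mm thick, 94 mm long, parallel to the hinge, 152 mm from it. It is 50 mm from the flap's free edge on two thin rods 86 mm apart: open the gripper only to about 35 mm there. 70 mm above the bare worktop in front of the box when shut, 222 mm when upright. The gripper may keep pointing down while the bar turns in it. Turns with the flap
- flap_axis (a point): middle of the flap's hinge axis, 70 mm above the worktop, 65 mm behind the light box's origin along the box's x. The axis is level, along the box's y; the point's frame turns with the flap
- start_top (a point): centre of the top face of the green push button (32 mm across, in a black housing fixed to the worktop, which stands either left or right of the light box); its axis is vertical
- start (a joint): travel of the button: 0 up, 0.006 m fully down. A spring pushes it back; fully down takes 5 N
- mug: white mug, 95 mm high, loose bystander; origin under its centre
- jar: small white screw jar with blue lid, 42 mm across, 30 mm high, loose bystander on the other side of the light box from the button; origin under its centre
- gauge: round lens gauge lying flat, 61 x 43 x 13 mm, loose bystander; origin under its centre
- case: black spectacle case, 66 x 158 x 39 mm, loose bystander; origin under its centre
- loupe: black eye loupe, 35 mm across, 32 mm high, loose bystander; origin under its centre
There are look-alikes about, which are no part of the job. Leave any brown or pink look-alike of the part that bears start_top alone.

How it is judged (in metres and radians):
On the way, in this order (a step that is already met when the one before it is completed fails the run):
1. the start button is pressed fully down while the flap is shut (value of joint start above 0.005 m and value of joint flap below 0.15 rad), for 0.1 s.
2. the start button has sprung back up (value of joint start below 0.001 m), for 0.1 s.
3. the flap, gripped, stands within 0.08 rad of upright (value of joint flap between 1.491 and 1.651 rad and contact force between the fingers and flap above 2 N), for 0.3 s.
At the end, for the whole second after the job is handed in: the flap stands still within 0.08 rad (4.6 degrees) of straight up, the fingers still grip it (more than 2 N), the button is up, and no bystander has moved more than 20 mm (all of step 3 and velocity of joint flap between -0.1 and 0.1 rad/s and value of joint start below 0.001 m and distance of each of mug, jar, gauge, case, loupe from where it was at the start of the episode below 0.02 m); the arm keeps its last pose, push and grip.
It fails at once if the flap goes over backwards (more than 0.25 rad past upright) (value of joint flap above 1.82 rad).
It fails at once if the flap is dropped shut (falls faster than 5 rad/s) (velocity of joint flap below -5 rad/s).
It fails at once if a bystander is pushed more than 20 mm (distance of any of mug, jar, gauge, case, loupe from where it was at the start of the episode above 0.02 m).
It also fails if it takes over 56 s, if anything falls off the work surface, if the arm or the gripper's body presses on something with over 40 N, if the wrist force passes 120 N, or if a joint passes its speed limit or range.

ROBOT

A 6-joint arm with a two-finger parallel gripper is mounted at the origin on a cart in front of the work surface, level with it; the furniture and walls round the work are solid. World frame = base frame: x ahead of the robot, y to its left, z up, the work surface at z = 0. Lengths are in mm, angles in rad, forces in N, time in s.
With the tool pointing down it reaches from about 275 to 750 mm from the base axis. Payload 10.2 kg.
Tool frame: the origin (TCP) lies at the very end of the fingers, on their centre line; the grasp point (between the pads) lies 19 mm behind it; z points along the fingers, y is the line along which they close (so a half turn about z gives the same grasp; the last joint's range is limited). The gripper opens to 85 mm and grips with 20 to 120 N. Pads are 22 mm wide; open, the fingers measure 114 mm over their backs; the gripper's body (76 mm by 85 mm) begins 54 mm behind the grasp point. The pads swing forward as they close: fully open they stand 13 mm farther back than shut.
Start: joints at [0.914, 0.313, 1.498, -0, 1.331, -0.223], TCP at [220.682, 476.372, 231.294] pointing down, gripper open.
Joint ranges: [-2.94, 2.94], [-0.97, 2.17], [0.19, 2.56], [-1.23, 4.37], [0.02, 3.11], [-2.88, 2.88]. Speed limits (rad/s): [2.39, 2.39, 3.01, 3.14, 3.14, 3.14].

INTERFACE

Orientations are given as a unit quaternion [w, x, y, z].
In Python, from rig import ctrl gives the robot as it stands.
- The arm moves only by the tool step_arm, never from a script. Its argument "increments" is a list of rows, each a list of 3 entries, a list of its own where there are three numbers: the shift along the tool's x, y, z in cm, then the turn, a rotation vector about the tool's x, y, z in degrees, then the opening in per cent of the stroke, from 0 (shut) to 100 (fully open). A call has 1 to 8 rows; each row is the pose to reach, as a shift and turn from the pose commanded when the call began, along the tool's axes at that moment; what a row does not reach only later rows make up. A row lasts 1/8 s, in which the tool goes at most 62.5 mm and 10.7 degrees, less where a joint would pass 70% of its speed; a pose out of reach is approached as far as the arm can. A call with a gripper value outside its range is refused whole. The fingers move at their own pace and stop on an object; "squeeze" is the grip in N (left out, the last holds). Time passes only in rows, so rows that repeat a pose let the fingers close. It gives the time, the measured TCP pose, the force, the opening and the grip force at its end, in the units of the state.
- ctrl.sense(): the state, without advancing time (a new reading comes with each control period).
- ctrl.capture(name): name is "side" or "top"; returns a dict with "img" (420x560x3 uint8, red, green, blue), "fx", "fy", "cx", "cy" (pixels), "k1" (the pictures are not rectified: a ray, as slopes to the right and down, at radius r is drawn at 1 + k1 r^2 times it, then the intrinsics apply), "extrinsics" (4x4, takes a point from camera to world coordinates). Camera axes: x right, y down, z forward; pixel columns grow to the right and rows downward; lengths in mm; the calibration is good to about 2 mm. A picture is of the moment at which its call begins. There is no depth.
- ctrl.finish_job(): hands the job in; it is judged then, once.
The state is a dict: "time_s": time; "joints": joint angles; "dq": joint speeds; "tau": joint torques, N m; "eef_pos": TCP position; "ee_rot": TCP orientation; "force": force on the tool from outside, world axes, zero at the start; "wrist_torque": the same for the moment, N m; "grip_width": opening from 0.0 (shut) to 1.0 (fully open); "grip_force": force on a finger pad.
Only numpy, scipy, OpenCV 4.12 (cv2) and the standard library are available. Lean on these libraries where they do the work, as an engineer would, in place of code of your own. Each camera call takes 0.05 s, during which the arm holds its last target. There are 200 camera calls.

## Working session

There is one attempt and no reset: what is moved stays moved. The work goes in short steps, Python scripts to look and compute and a tool call to move; the robot and the scene stay as the last step left them, time stands still between calls to the robot, and variables do not carry over. Pictures are saved under pics/ and viewed, at most 10 in all, crops included, and the job is handed in when it is done.

Besides the shell and the picture viewer there is one more tool, called after "Emit:" as name([rows], argument=value, ...), one row to a line, values as JSON. step_arm: Moves the arm, as the interface text tells. Its arguments: {"type":"object","properties":{"increments":{"type":"array"},"squeeze":{"type":"number"}},"required":["increments"]}

```bash
ls; mkdir -p pics; cat > h.py <<'E'
import numpy as np, cv2
from rig import ctrl
def cap(n):
    c=ctrl.capture(n); return c
def ray(c,u,v):
    x=(u-c["cx"])/c["fx"]; y=(v-c["cy"])/c["fy"]; a,b=x,y
    for _ in range(20):
        s=1+c["k1"]*(a*a+b*b); a,b=x/s,y/s
    E=np.array(c["extrinsics"]); return E[:3,3],E[:3,:3]@np.array([a,b,1.])
def onz(c,u,v,z):
    o,d=ray(c,u,v); return o+d*(z-o[2])/d[2]
def tri(c1,p1,c2,p2):
    o1,d1=ray(c1,*p1);o2,d2=ray(c2,*p2)
    t=np.linalg.lstsq(np.stack([d1,-d2],1),o2-o1,rcond=None)[0]
    a,b=o1+d1*t[0],o2+d2*t[1]; return (a+b)/2,np.linalg.norm(a-b)
E
python3 - <<'E'
from h import *
for n in("side","top"):
    c=cap(n); cv2.imwrite(f"pics/{n}0.png",c["img"][:,:,::-1]); np.save(n+"0.npy",c,allow_pickle=True)
    print(n,c["fx"],c["k1"],np.round(c["extrinsics"],3).tolist())
s=ctrl.sense(); print(s)
E
```

```text
pics
side 399.8859671728488 -0.07118834368113847 [[-0.999, -0.01, 0.034, 499.819], [-0.034, 0.595, -0.803, 1246.319], [-0.012, -0.804, -0.594, 966.754], [0.0, 0.0, 0.0, 1.0]]
top 470.87805945612706 -0.04248010188183907 [[-0.015, -0.998, 0.062, 431.468], [-1.0, 0.015, 0.004, 24.557], [-0.005, -0.062, -0.998, 1541.287], [0.0, 0.0, 0.0, 1.0]]
{'time_s': 0.1, 'joints': array([ 9.13588600e-01,  3.13389414e-01,  1.49835988e+00,  1.10044256e-05,
        1.33101602e+00, -2.23437023e-01]), 'dq': array([ 0.00048397, -0.00162788, -0.00197085,  0.00052129,  0.00065447,
       -0.00141113]), 'tau': array([ 3.44215186e-03, -4.12892747e+01, -2.60140264e+01, -2.00603527e-04,
        3.02776694e-03,  1.07898680e-05]), 'eef_pos': array([220.53525782, 476.1772028 , 230.79514223]), 'ee_rot': array([-2.54745449e-04,  2.15190235e-01,  9.76571973e-01, -5.28122753e-04]), 'force': array([ 0.53538879, -1.04247586,  1.05146373]), 'wrist_torque': array([ 0.01089774,  0.01380254, -0.00412987]), 'grip_force': 0.0, 'grip_width': 0.9970793983118021}
```

View pics/side0.png

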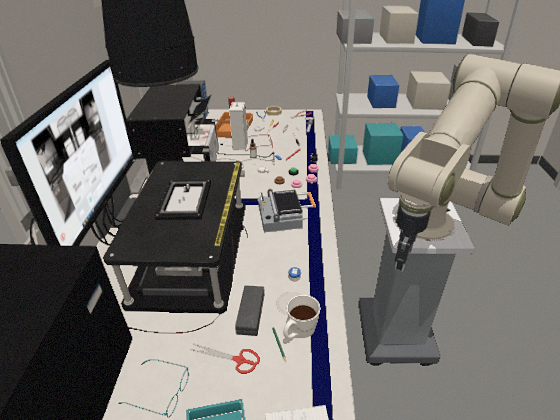

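View pics/top0.png

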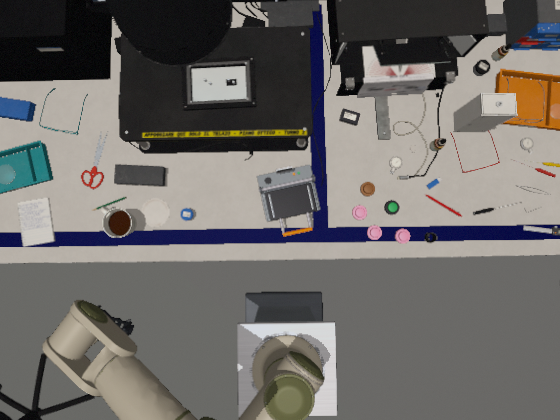

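The top view shows the bar at about (297,232), the flap at about (290,202), the green button at (392,208) with pink and brown look-alikes round it, the jar at (187,214) and the mug at (119,222). I'll segment the bar and button in both views next.

```bash
cat > m.py <<'E'
from h import *
C={n:np.load(n+"0.npy",allow_pickle=True).item() for n in("side","top")}
def comp(n,lo,hi,roi):
    c=C[n]; hsv=cv2.cvtColor(c["img"],cv2.COLOR_RGB2HSV); m=cv2.inRange(hsv,lo,hi)
    z=np.zeros_like(m);x0,x1,y0,y1=roi; z[y0:y1,x0:x1]=m[y0:y1,x0:x1]
    k,l,s,ce=cv2.connectedComponentsWithStats(z); r=[]
    for i in range(1,k):
        if s[i,4]>8:
            p=np.argwhere(l==i)[:,::-1].astype(np.float32); r.append((s[i].tolist(),ce[i].round(1).tolist(),cv2.minAreaRect(p)))
    return r
for n,rb,rg in(("top",(270,325,222,245),(380,405,195,222)),("side",(300,320,185,215),(283,305,160,180))):
    print(n,"bar",comp(n,(5,150,120),(22,255,255),rb)); print(n,"green",comp(n,(50,100,40),(95,255,255),rg))
def crop(n,x0,x1,y0,y1): return cv2.resize(C[n]["img"][y0:y1,x0:x1],(400,400*(y1-y0)//(x1-x0)),interpolation=cv2.INTER_CUBIC)
a=np.hstack([crop("top",250,330,160,240),crop("side",250,330,160,240)])
cv2.imwrite("pics/crop0.png",a[:,:,::-1])
E
python3 m.py
```

```text
top bar [([283, 228, 29, 9, 105], [296.8, 231.6], ((296.8902282714844, 231.48777770996094), (3.561994791030884, 29.054704666137695), 77.90524291992188))]
top green [([387, 202, 11, 10, 83], [392.2, 206.7], ((392.0, 206.5), (9.0, 10.0), 90.0))]
side bar [([308, 192, 8, 15, 37], [311.5, 199.2], ((311.4137878417969, 199.0344696044922), (14.855627059936523, 2.228343963623047), 68.19859313964844))]
side green [([290, 168, 7, 5, 27], [293.0, 170.0], ((293.0, 170.0), (4.0, 6.0), 90.0))]
```

View pics/crop0.png

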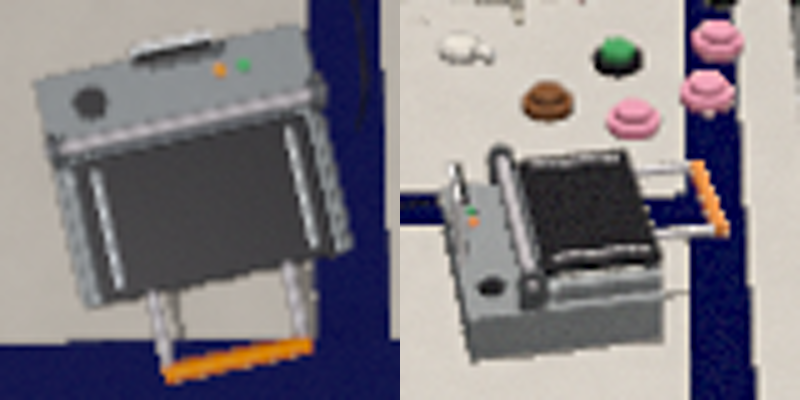

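The crop shows the orange bar clear in front of the box, its ends at about top px (283.5,235) and (312,229). The hinge runs from (261,190) to (313,179).

```bash
cat >> m.py <<'E'
print("---")
t,s=C["top"],C["side"]
P=lambda u,v,z:onz(t,u,v,z).round(1)
print("bar onz",P(296.8,231.5,70),onz(s,311.5,199.1,70).round(1),[np.round(x,1) for x in tri(t,(296.8,231.5),s,(311.5,199.1))])
a,b=P(282.9,234.5,70),P(311.1,228.5,70); print("bar ends",a,b,np.degrees(np.arctan2(*(a-b)[[0,1]])))
a,b=P(261,190,70),P(313.6,178.4,70); print("hinge ends",a,b,(a+b)/2,np.degrees(np.arctan2(*(a-b)[[0,1]])))
g=[np.round(x,1) for x in tri(t,(392.1,206.6),s,(293.0,170.0))]; print("green tri",g, P(392.1,206.6,30),onz(s,293,170,30).round(1))
from scipy.spatial.transform import Rotation as R
q=ctrl.sense()["ee_rot"]; print(R.from_quat(q[[1,2,3,0]]).as_matrix().round(3))
for nm,u,v in(("brown",368,188),("pink1",360,212),("pink2",375,233),("pink3",403,236)): print(nm,P(u,v,25))
E
python3 m.py | sed -n '/---/,$p'
```

```text
---
bar onz [442.8 -37.4  70. ] [443.9 -36.9  70. ] [array([443.3, -37.4,  69.6]), np.float64(1.1)]
bar ends [434.1   6.2  70. ] [451.4 -82.2  70. ] -11.072916667111555
hinge ends [574.5  72.6  70. ] [608.6 -93.2  70. ] [591.55 -10.3   70.  ] -11.621932823893244
green tri [array([ 519.9, -351.5,   13.5]), np.float64(1.3)] [ 518.3 -347.4   30. ] [ 520.1 -324.    30. ]
[[-0.907  0.42  -0.001]
 [ 0.42   0.907 -0.001]
 [ 0.    -0.001 -1.   ]]
brown [ 580.1 -272.3   25. ]
pink1 [ 502.7 -244.3   25. ]
pink2 [ 434.3 -290.9   25. ]
pink3 [ 423.2 -381.1   25. ]
```

Emit:
step_arm([
  [[-3.9, -3.9, 0], [0, 0, 6.8], 0],
  [[-7.8, -7.8, 0], [0, 0, 13.6], 0],
  [[-11.7, -11.7, 0], [0, 0, 20.4], 0],
  [[-15.6, -15.6, 0], [0, 0, 27.2], 0],
  [[-19.5, -19.5, 0], [0, 0, 34], 0],
  [[-23.4, -23.4, 0], [0, 0, 40.8], 0],
  [[-27.3, -27.3, 0], [0, 0, 47.5], 0],
  [[-31.2, -31.2, 0], [0, 0, 54.1], 0],
], squeeze=25)

```text
time_s: 1.1
eef_pos: [372.8, 60.4, 231.3]
ee_rot: [0.0, 0.637, 0.771, 0.0]
force: [1.2, 0.5, -0.2]
grip_width: -0.0
grip_force: 0.0
```

```bash
cat > w.py <<'E'
import sys
from h import *
from scipy.spatial.transform import Rotation as R
s=ctrl.sense(); q=s["ee_rot"]; M=R.from_quat(q[[1,2,3,0]]).as_matrix()
print(s["time_s"],s["eef_pos"].round(1),s["joints"].round(2),s["force"].round(1),s["grip_width"]); print(M.round(3).tolist())
if len(sys.argv)>3: print("tool cm",((np.array(list(map(float,sys.argv[1:4])))-s["eef_pos"])@M/10).round(2))
E
python3 w.py 519.5 -350 80
python3 - <<'E'
from h import *
t,s=[np.load(n+"0.npy",allow_pickle=True).item() for n in("top","side")]
for c in(t,s):
    hsv=cv2.cvtColor(c["img"],cv2.COLOR_RGB2HSV); m=cv2.inRange(hsv,(22,130,100),(35,255,255)); k,l,st,ce=cv2.connectedComponentsWithStats(m)
    i=1+st[1:,4].argmax(); print(st[i]); p=np.argwhere(l==i)[:,::-1]; print(p[p[:,0].argmax()],p[p[:,1].argmin()])
print(tri(t,(307.5,133),s,(240,163)))
E
```

```text
1.1 [372.8  60.4 231.3] [-0.15 -0.02  1.89  0.    1.27 -0.34] [ 1.2  0.5 -0.2] -0.00024836688292596436
[[-0.188, 0.982, 0.0], [0.982, 0.188, 0.0], [0.0, 0.0, -1.0]]
tool cm [-43.06   6.7   15.13]
[142 129 165   9 753]
[306 130] [299 129]
[214 162  26  84 349]
[239 163] [236 162]
(array([719.69537949, -67.08431271, 213.064096  ]), np.float64(4.619480287746506))
```

Emit:
step_arm([
  [[-5.4, 0.8, 0], [0, 0, 0], 0],
  [[-10.8, 1.7, 0], [0, 0, 0], 0],
  [[-16.2, 2.5, 0], [0, 0, 0], 0],
  [[-21.6, 3.3, 2], [0, 0, 0], 0],
  [[-27, 4.2, 5], [0, 0, 0], 0],
  [[-32.4, 5, 8], [0, 0, 0], 0],
  [[-37.8, 5.9, 11], [0, 0, 0], 0],
  [[-43.1, 6.7, 14], [0, 0, 0], 0],
])

```text
time_s: 2.1
eef_pos: [521.2, -349.7, 89.9]
ee_rot: [-0.0, 0.636, 0.772, 0.0]
force: [1.5, 0.1, 0.6]
grip_width: 0.001
grip_force: 0.0
```

Emit:
step_arm([
  [[0, 0, 1.5], [0, 0, 0], 0],
  [[0, 0, 3], [0, 0, 0], 0],
  [[0, 0, 4], [0, 0, 0], 0],
  [[0, 0, 4], [0, 0, 0], 0],
])

```text
time_s: 2.6
eef_pos: [521.0, -347.2, 51.3]
ee_rot: [-0.0, 0.635, 0.772, 0.0]
force: [0.2, -0.1, 0.4]
grip_width: 0.003
grip_force: 0.0
```

```bash
python3 w.py 519.5 -350 20
python3 - <<'E'
from h import *
a=[]
for n,r in(("top",(360,430,170,240)),("side",(255,325,135,205))):
    c=cap(n); x0,x1,y0,y1=r; a.append(cv2.resize(c["img"][y0:y1,x0:x1],(400,400),interpolation=cv2.INTER_CUBIC))
cv2.imwrite("pics/btn1.png",np.hstack(a)[:,:,::-1])
E
```

```text
2.6 [ 521.  -347.2   51.3] [-0.77  0.71  1.37  0.    1.06 -0.97] [ 0.2 -0.1  0.4] 0.0032590767028384767
[[-0.192, 0.981, -0.0], [0.981, 0.192, 0.0], [0.0, -0.0, -1.0]]
tool cm [-0.25 -0.2   3.13]
```

View pics/btn1.png

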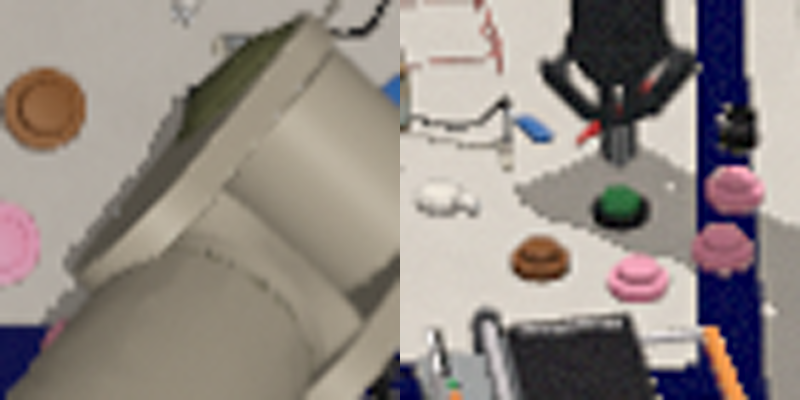

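The fingertip, at about side px (293,163), is right over the green button at (293,170). I'll descend until there is force.

Emit:
step_arm([
  [[-0.2, -0.1, 1.5], [0, 0, 0], 0],
  [[-0.2, -0.1, 2.2], [0, 0, 0], 0],
  [[-0.2, -0.1, 2.4], [0, 0, 0], 0],
  [[-0.2, -0.1, 2.4], [0, 0, 0], 0],
])

```text
time_s: 3.2
eef_pos: [520.4, -350.2, 27.2]
ee_rot: [-0.0, 0.636, 0.772, -0.0]
force: [-0.1, -0.3, -0.6]
grip_width: -0.002
grip_force: 0.0
```

Emit:
step_arm([
  [[0, 0, 0.2], [0, 0, 0], 0],
  [[0, 0, 0.4], [0, 0, 0], 0],
  [[0, 0, 0.4], [0, 0, 0], 0],
])

```text
time_s: 3.58
eef_pos: [520.3, -350.2, 23.2]
ee_rot: [-0.0, 0.636, 0.772, -0.0]
force: [-1.0, -0.4, 0.2]
grip_width: -0.002
grip_force: 0.0
```

Emit:
step_arm([
  [[0, 0, 0.2], [0, 0, 0], 0],
  [[0, 0, 0.4], [0, 0, 0], 0],
  [[0, 0, 0.4], [0, 0, 0], 0],
])

```text
time_s: 3.95
eef_pos: [520.5, -350.3, 19.4]
ee_rot: [0.0, 0.636, 0.772, -0.0]
force: [0.1, 0.2, 3.5]
grip_width: 0.002
grip_force: 1.4
```

Emit:
step_arm([
  [[0, 0, 0.2], [0, 0, 0], 0],
  [[0, 0, 0.4], [0, 0, 0], 0],
  [[0, 0, 0.4], [0, 0, 0], 0],
])

```text
time_s: 4.32
eef_pos: [520.5, -350.4, 16.0]
ee_rot: [0.0, 0.636, 0.772, -0.0]
force: [-1.3, 2.6, 9.7]
grip_width: -0.001
grip_force: 4.6
```

Emit:
step_arm([
  [[0, 0, 0.1], [0, 0, 0], 0],
  [[0, 0, 0.2], [0, 0, 0], 0],
  [[0, 0, 0.2], [0, 0, 0], 0],
  [[0, 0, 0.2], [0, 0, 0], 0],
])

```text
time_s: 4.82
eef_pos: [520.7, -350.4, 15.8]
ee_rot: [0.001, 0.636, 0.772, -0.0]
force: [-8.1, 6.3, 22.0]
grip_width: 0.002
grip_force: 11.5
```

Emit:
step_arm([
  [[0, 0, -2], [0, 0, 0], 0],
  [[0, 0, -5], [0, 0, 0], 0],
  [[0, 0, -9], [0, 0, 0], 0],
  [[0, 0, -13], [0, 0, 0], 0],
  [[0, 0, -14], [0, 0, 0], 0],
])

```text
time_s: 5.45
eef_pos: [521.0, -350.7, 155.9]
ee_rot: [0.002, 0.636, 0.772, -0.0]
force: [0.6, 0.1, 0.7]
grip_width: -0.001
grip_force: 0.0
```

```bash
python3 w.py 443.3 -37.4 150
python3 - <<'E'
from h import *
c=cap("side");np.save("side1.npy",c,allow_pickle=True)
hsv=cv2.cvtColor(c["img"],cv2.COLOR_RGB2HSV); m=cv2.inRange(hsv,(50,100,40),(95,255,255))[160:180,283:305]; p=np.argwhere(m>0); print(p.mean(0)+[160,283],len(p))
E
```

```text
5.45 [ 521.  -350.7  155.9] [-0.78  0.6   1.27 -0.    1.27 -0.97] [0.6 0.1 0.7] -0.0005616538724315662
[[-0.192, 0.981, 0.003], [0.981, 0.192, -0.003], [-0.003, 0.002, -1.0]]
tool cm [32.24 -1.62  0.48]
[170.03571429 293.10714286] 28
```

Emit:
step_arm([
  [[4.6, -0.2, 0], [0, 0, 0], 41],
  [[9.2, -0.5, 0], [0, 0, 0], 41],
  [[13.8, -0.7, 0], [0, 0, 0], 41],
  [[18.4, -0.9, 0], [0, 0, 0], 41],
  [[23, -1.1, 0], [0, 0, 0], 41],
  [[27.6, -1.4, 0], [0, 0, 0], 41],
  [[32.2, -1.6, 0], [0, 0, 0], 41],
  [[32.2, -1.6, 0], [0, 0, 0], 41],
])

```text
time_s: 6.5
eef_pos: [441.7, -34.9, 152.3]
ee_rot: [-0.001, 0.635, 0.773, -0.0]
force: [-0.1, -0.7, 0.4]
grip_width: 0.412
grip_force: 0.0
```

```bash
python3 w.py 443.3 -37.4 51
```

```text
6.5 [441.7 -34.9 152.3] [-0.34  0.22  1.84  0.    1.08 -0.54] [-0.1 -0.7  0.4] 0.412417681618882
[[-0.195, 0.981, -0.002], [0.981, 0.195, 0.001], [0.002, -0.002, -1.0]]
tool cm [-0.29  0.13 10.12]
```

Emit:
step_arm([
  [[-0.2, 0.1, 2.5], [0, 0, 0], 41],
  [[-0.3, 0.1, 5], [0, 0, 0], 41],
  [[-0.3, 0.1, 6.8], [0, 0, 0], 41],
  [[-0.3, 0.1, 7], [0, 0, 0], 41],
])

```text
time_s: 7.0
eef_pos: [443.8, -40.3, 81.8]
ee_rot: [-0.002, 0.636, 0.772, -0.001]
force: [-0.3, 0.3, -0.6]
grip_width: 0.411
grip_force: 0.0
```

```bash
python3 w.py 443.3 -37.4 51
python3 - <<'E'
from h import *
c=cap("side");cv2.imwrite("pics/bar1.png",cv2.resize(c["img"][140:230,255:345],(600,600),interpolation=cv2.INTER_CUBIC)[:,:,::-1])
E
```

```text
7.0 [443.8 -40.3  81.8] [-0.35  0.34  1.91 -0.    0.9  -0.55] [-0.3  0.3 -0.6] 0.41124112673523117
[[-0.191, 0.982, -0.003], [0.982, 0.191, 0.001], [0.002, -0.003, -1.0]]
tool cm [0.29 0.02 3.08]
```

View pics/bar1.png

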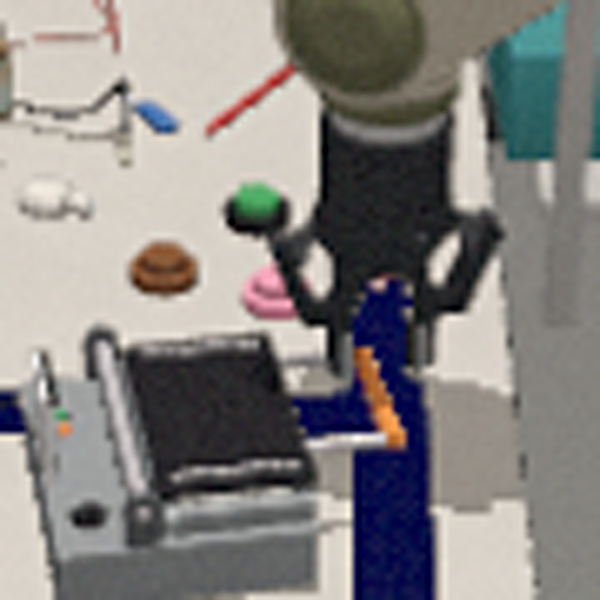

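The fingers at crop px x 340 and 420 straddle the bar, whose middle is at about (380,398). I'll descend and close on it.

Emit:
step_arm([
  [[0.3, 0, 1.5], [0, 0, 0], 41],
  [[0.3, 0, 2.8], [0, 0, 0], 41],
  [[0.3, 0, 3.1], [0, 0, 0], 41],
  [[0.3, 0, 3.1], [0, 0, 0], 41],
])

```text
time_s: 7.55
eef_pos: [444.1, -37.2, 52.4]
ee_rot: [0.0, 0.636, 0.772, 0.0]
force: [-0.1, -0.0, 1.1]
grip_width: 0.411
grip_force: 0.0
```

Emit:
step_arm([
  [[0, 0, 0], [0, 0, 0], 0],
  [[0, 0, 0], [0, 0, 0], 0],
  [[0, 0, 0], [0, 0, 0], 0],
  [[0, 0, 0], [0, 0, 0], 0],
  [[0, 0, 0], [0, 0, 0], 0],
], squeeze=25)

```text
time_s: 8.18
eef_pos: [444.4, -37.2, 52.7]
ee_rot: [0.001, 0.636, 0.772, 0.0]
force: [1.2, 0.5, 5.5]
grip_width: 0.128
grip_force: 24.8
```

```bash
python3 w.py
```

```text
8.175 [444.4 -37.2  52.7] [-0.35  0.39  1.93  0.    0.82 -0.54] [1.2 0.5 5.5] 0.1278741452291373
[[-0.192, 0.981, 0.001], [0.981, 0.192, -0.0], [-0.001, 0.001, -1.0]]
```

Emit:
step_arm([
  [[0, 0.08, -1.52], [0, 0, 0], 0],
  [[0, 0.3, -3.02], [0, 0, 0], 0],
  [[0, 0.68, -4.49], [0, 0, 0], 0],
  [[0, 1.2, -5.92], [0, 0, 0], 0],
  [[0, 1.2, -5.92], [0, 0, 0], 0],
])

```text
time_s: 8.8
eef_pos: [455.6, -34.8, 111.6]
ee_rot: [0.0, 0.636, 0.772, -0.0]
force: [-0.0, -1.3, -0.6]
grip_width: 0.127
grip_force: 24.6
```

Emit:
step_arm([
  [[0, 0.66, -1.37], [0, 0, 0], 0],
  [[0, 1.45, -2.66], [0, 0, 0], 0],
  [[0, 2.37, -3.87], [0, 0, 0], 0],
  [[0, 3.41, -4.98], [0, 0, 0], 0],
  [[0, 4.55, -5.99], [0, 0, 0], 0],
  [[0, 5.79, -6.87], [0, 0, 0], 0],
  [[0, 7.11, -7.63], [0, 0, 0], 0],
  [[0, 7.11, -7.63], [0, 0, 0], 0],
])

```text
time_s: 9.8
eef_pos: [525.2, -20.9, 188.6]
ee_rot: [-0.001, 0.636, 0.772, -0.0]
force: [-10.5, 1.9, 15.8]
grip_width: 0.124
grip_force: 26.5
```

```bash
python3 w.py
python3 - <<'E'
from h import *
c=cap("side");cv2.imwrite("pics/up1.png",cv2.resize(c["img"][120:230,235:345],(600,600),interpolation=cv2.INTER_CUBIC)[:,:,::-1])
E
```

```text
9.8 [525.2 -20.9 188.6] [-0.26  0.35  1.56 -0.    1.23 -0.46] [-10.5   1.9  15.8] 0.12425102339910332
[[-0.192, 0.981, -0.001], [0.981, 0.192, 0.0], [0.0, -0.001, -1.0]]
```

View pics/up1.png

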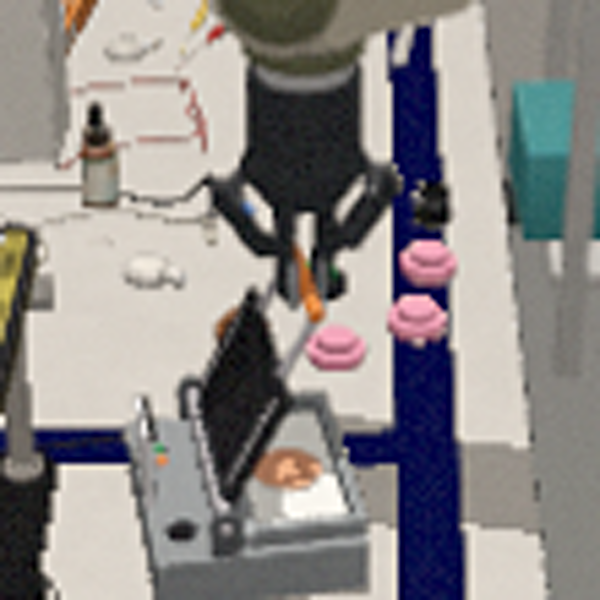

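The flap is at about 1.1 rad and the bar is held. The force points about 19 N radially outward, so the arc is roughly 1 mm tight. I'll ease it outward.

Emit:
step_arm([
  [[0, -0.07, -0.12], [0, 0, 0], 0],
  [[0, 0.6, -0.44], [0, 0, 0], 0],
  [[0, 1.28, -0.76], [0, 0, 0], 0],
  [[0, 2, -1.04], [0, 0, 0], 0],
  [[0, 2.72, -1.26], [0, 0, 0], 0],
  [[0, 2.72, -1.26], [0, 0, 0], 0],
])

```text
time_s: 10.6
eef_pos: [552.8, -15.6, 200.4]
ee_rot: [0.0, 0.636, 0.772, 0.0]
force: [-2.9, 4.1, 3.0]
grip_width: 0.13
grip_force: 25.1
```

Emit:
step_arm([
  [[0, 0.75, -0.2], [0, 0, 0], 0],
  [[0, 1.49, -0.34], [0, 0, 0], 0],
  [[0, 2.25, -0.46], [0, 0, 0], 0],
  [[0, 3, -0.53], [0, 0, 0], 0],
  [[0, 3.6, -0.57], [0, 0, 0], 0],
  [[0, 4.07, -0.58], [0, 0, 0], 0],
  [[0, 4.07, -0.58], [0, 0, 0], 0],
  [[0, 4.07, -0.58], [0, 0, 0], 0],
])

```text
time_s: 11.6
eef_pos: [592.1, -8.0, 206.1]
ee_rot: [-0.0, 0.636, 0.772, 0.0]
force: [-2.1, 4.7, 1.7]
grip_width: 0.124
grip_force: 25.0
```

```bash
python3 w.py
python3 - <<'E'
from h import *
c=cap("side");np.save("side2.npy",c,allow_pickle=True);cv2.imwrite("pics/up2.png",cv2.resize(c["img"][120:230,235:345],(600,600),interpolation=cv2.INTER_CUBIC)[:,:,::-1])
E
```

```text
11.6 [592.1  -8.  206.1] [-0.21  0.48  1.32  0.    1.34 -0.4 ] [-2.1  4.7  1.7] 0.12394151763340985
[[-0.192, 0.981, -0.0], [0.981, 0.192, 0.0], [0.0, -0.0, -1.0]]
```

View pics/up2.png

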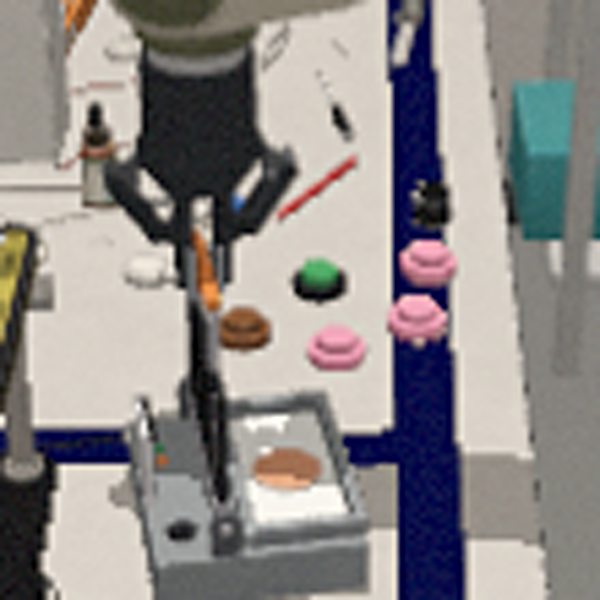

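The flap stands upright with the bar end at about crop px (208,295) and the hinge's near cap at (230,530). I'll check the lean by rays from this picture.

```bash
python3 - <<'E'
from h import *
c=np.load("side2.npy",allow_pickle=True).item(); bx=np.array([.981,.192])
hsv=cv2.cvtColor(c["img"],cv2.COLOR_RGB2HSV); m=cv2.inRange(hsv,(5,150,120),(22,255,255))[155:182,265:280]
p=np.argwhere(m>0)[:,::-1]+[265,155]; u,v=p.mean(0); print(len(p),u,v)
b=onz(c,u,v,222); h=onz(c,235+230*.1833,120+530*.1833,70); h2=onz(c,235+188*.1833,120+395*.1833,70)
for q in(b,h,h2): print(q.round(1),((q[:2]-[592.5,-7.9])@bx).round(1))
E
python3 w.py
```

```text
38 273.7368421052632 172.5
[584.8  16.2 222. ] -2.9
[572.8  81.   70. ] -2.2
[611.2 -81.1  70. ] 4.3
11.65 [592.   -8.  206.1] [-0.21  0.48  1.32  0.    1.34 -0.4 ] [-1.1  4.2  0.7] 0.1266219183551672
[[-0.192, 0.981, -0.0], [0.981, 0.192, 0.0], [0.0, -0.0, -1.0]]
```

Emit:
step_arm([
  [[0, 0.1, 0], [0, 0, 0], 0],
  [[0, 0.1, 0], [0, 0, 0], 0],
  [[0, 0.1, 0], [0, 0, 0], 0],
  [[0, 0.1, 0], [0, 0, 0], 0],
  [[0, 0.1, 0], [0, 0, 0], 0],
  [[0, 0.1, 0], [0, 0, 0], 0],
])

```text
time_s: 12.4
eef_pos: [592.9, -7.9, 206.1]
ee_rot: [-0.0, 0.636, 0.772, -0.0]
force: [-1.7, 5.5, 0.2]
grip_width: 0.129
grip_force: 25.0
```

```bash
python3 -c "
from rig import ctrl
s=ctrl.sense(); print(s['grip_force'],s['force'],s['eef_pos'])
print(ctrl.finish_job())"
```

```text
25.02048969268799 [-1.66902985  5.46971636  0.16622973] [592.92481557  -7.87132352 206.05506302]
the job is handed in; nothing more can be done
None
```

The job is handed in at about 12.4 s of the 56 s: I pressed the green button to its stop and it sprang back up, and the gripper now holds the flap by its bar with 25 N, within about 0.02 rad of upright by camera; the hand-in returned no verdict, and I didn't re-measure the bystanders.

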